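Lengthen the ware-board outrigger by one hole

ROBOT

A 7-joint arm with a two-finger parallel gripper is mounted at the origin on the work surface. World frame = base frame: x ahead of the robot, y to its left, z up, the work surface at z = 0. Lengths are in m, angles in rad, forces in N, time in s.
With the tool pointing down it reaches from about 0.425 to 0.95 m from the base axis. Payload 4.7 kg.
Tool frame: the origin (TCP) lies between the finger pads; the fingertips stand 25 mm ahead of it and the grasp point (between the pads) lies 6 mm ahead of it; x points along the fingers, z is the direction in which the jaws open and shut, and the axes are right-handed (so a half turn about x gives the same grasp; the last joint's range is limited). The gripper opens to 85 mm and grips with 20 to 120 N. Pads are 22 mm wide; open, the fingers measure 114 mm over their backs; the gripper's body (76 mm by 85 mm) begins 54 mm behind the grasp point. The pads swing forward as they close: fully open they stand 13 mm farther back than shut.
Start: joints at [1.28, 0.469, -0.049, 1.532, 0.024, 1.141, -0.082], TCP at [0.175, -0.652, 0.22] pointing down, gripper open.
Joint ranges: [-2.59, 2.59], [-0.33, 1.99], [-1.39, 1.29], [0.1, 2.45], [-1.04, 4.18], [0.21, 1.99], [-2.66, 2.66]. Speed limits (rad/s): [2.57, 2.57, 3.14, 3.14, 3.14, 3.14, 3.14].

INTERFACE

Orientations are given as a 3x3 rotation matrix whose columns are the frame's x, y, z axes.
In Python, from rig import * gives the robot as it stands. Calls block until the motion is done:
- movep(position, orientation): joint-space move of the TCP to a pose.
- move_l(position, attitude=None, feed=0.15, until_force=None): straight line of the TCP; attitude=None keeps the orientation; feed is the mean speed in m/s. With until_force (N) it stops when the force on the tool has changed by that much, and returns True; else False.
- move_joints(angles): joint-space move.
- command_gripper(opening, newtons=None): finger opening in m; newtons is the grip in N (None keeps the last); returns when the fingers have stopped.
- sleep(seconds).
- inverse_kinematics(position, orientation): joint angles nearest the present ones, or None.
- sense(): the state.
- camera(name): name is "scene" or "top" or "wrist"; returns (picture, depth): 400x640x3 uint8, red, green, blue; 400x640 float32, m along the optical axis (not along the pixel's ray), 0 where there is no reading.
- camera_params(name): a dict with "K" (3x3 intrinsics, pixels), "dist" ([k1, k2, p1, p2, k3] as OpenCV has them; the pictures are not rectified), "position" and "rotation" of the camera in the world; the wrist camera has in their place "tool_from_camera" (4x4, takes a point from camera to tool coordinates, whose origin is the TCP and whose axes are the tool frame's). Camera axes: x right, y down, z forward; pixel columns grow to the right and rows downward; lengths in m; the calibration is good to about 2 mm. A picture is of the moment at which its call begins: read the wrist's pose just before it. camera_params takes no time and is no camera call.
A pose or a line that the arm cannot do raises Unreachable and nothing moves.
- finish_job(): hands the job in, once; it reports no verdict.
The state is a dict: "time_s": time; "joint_pos": joint angles; "qd": joint speeds; "joint_efforts": joint torques, N m; "position": TCP position; "tcp_rot": TCP orientation; "wrist_force": force on the tool from outside, world axes, zero at the start; "ft_torque": the same for the moment, N m; "finger_gap": finger opening in m.
Only numpy, scipy, OpenCV 4.12 (cv2) and the standard library are available. Lean on these libraries where they do the work, as an engineer would, in place of code of your own. Each camera call takes 0.05 s, during which the arm holds its last target. There are 200 camera calls.

TASK

Lengthen the outrigger that carries the drying boards: press its orange button to free the inner tube, then draw the tube out by its wooden end stop until the button springs up through the hole in the yellow collar. Then push the tube gently back until it bears against the lock, to prove that it holds, and let go. Never force the lock or the button, and leave the pots and tools around it where they are.

Things in the scene. Friction and masses are not known exactly. Their poses are not given: they have to be found in the camera images.
- outrigger: Fixed outer tube: a level steel channel 46 mm wide on two red feet bolted to the bench, upper face 86 mm above the bench, slotted along its top. Origin: on the bench straight below the home hole, where the button stands at the start. x: the direction in which the inner tube is drawn out; z up. It reaches from x = -173 to +115 mm.
- channel_end (a point): Outer end (x = +115 mm) of the channel, on its axis, 86 mm above the bench. Near it a yellow collar, 69 mm long, 52 mm wide, top at 87 mm, is clamped round the channel (thumb screw to -y, 48 mm from the axis). Its hole lies 48 to 72 mm in +x from the home hole: clamped differently every time and not measured, so feel (or look) for it.
- tube (a joint): How far the inner aluminium tube is drawn out along +x, m; 0 = locked in the home hole, 0.085 at most. Once freed it slides at 2 to 3 N. When the button is up in the collar's hole (1.7 mm of play either way) the tube is locked both ways: it stops dead and the force rises steeply. 5 to 12 N are plenty to feel the lock, drawing or pushing; more than 30 N on lock or button damages it.
- kicker: Sprung pusher hidden inside the channel behind the tube. As soon as the button is pressed in fully, it kicks the tube out by about 13 mm by itself, under the finger, so that the button cannot fall back into the home hole; from there the tube is drawn by hand. Not to be handled. Origin on the bench below the home hole, moving 13 mm along x.
- button (a joint): How far the button is pressed down, m: 0 = sprung fully up, locked in a hole; about 0.0035 while its lug slides under the slotted top between the holes; 0.0065 = pressed to its stop. It unlocks beyond 0.0036. The spring takes 2.2 N to start and 4.3 N at the stop. The button travels with the inner tube.
- cap (a point): Centre of the top of the orange button, a polished, slippery upright cylinder 15 mm across in the slot on top of the channel; 96 mm above the bench when up, 10 mm above the channel's upper face. Press it straight down; pressed to its stop it still stands 3.5 mm proud of the channel.
- handle (a point): Centre of the wooden end stop on the outer end of the inner tube, the handle: an upright plate 14 mm thick along x, 44 mm wide along y, 62 mm high, from 78 to 140 mm above the bench. This point: 109 mm up, 180 mm in +x from the button. Axes as the outrigger's. Under it the tube's top is 80 mm above the bench. At least 55 mm free towards the channel and collar, all else open. Moves with the tube.
- lug_rear: Rear (-x) half of the steel lug under the orange button, in the slot; it bears on the rear edge of the collar's hole when the locked tube is pushed back. Origin: at bench level under the button when that is up; axes as the outrigger's.

How it is judged:
By the outcome, as a careful person would: the job done as asked, in the order asked, and still so for the second after the job is handed in, with the robot touching nothing.
It also fails if it takes over 45 s, if anything falls off the work surface, if the arm or the gripper's body presses on something with over 40 N, if the wrist force passes 120 N, or if a joint passes its speed limit or range.

## Working session

There is one attempt and no reset: what is moved stays moved. The work goes in short steps, each a Python script; the robot and the scene stay as the last script left them, time stands still between calls to the robot, and variables do not carry over. Pictures are saved under pics/ and viewed, about 8 in all and at most 12, crops included, and the job is handed in when it is done.

```bash
ls; mkdir -p pics; python3 - <<'E'
from rig import *
import cv2,numpy as np
for n in ("scene","top"):
    p,d=camera(n); cv2.imwrite(f"pics/{n}0.png",p[:,:,::-1]); np.save(f"{n}0.npy",d)
    print(n,camera_params(n))
print(camera_params("wrist"))
s=sense();print(s)
E
```

```text
pics
scene {'K': array([[415.04904372,   0.        , 318.5509412 ],
       [  0.        , 415.04904372, 200.3801134 ],
       [  0.        ,   0.        ,   1.        ]]), 'dist': array([-0.00327382,  0.        ,  0.        ,  0.        ,  0.        ]), 'position': array([ 0.79604009, -0.23454257,  0.60627365]), 'rotation': array([[ 0.77751855,  0.50455682, -0.37534959],
       [ 0.62883391, -0.61836817,  0.47136899],
       [ 0.00572819, -0.60253069, -0.79807516]])}
top {'K': array([[430.3752906 ,   0.        , 327.345684  ],
       [  0.        , 430.3752906 , 206.39370022],
       [  0.        ,   0.        ,   1.        ]]), 'dist': array([-0.05782873,  0.        ,  0.        ,  0.        ,  0.        ]), 'position': array([0.50444379, 0.08555018, 0.74208643]), 'rotation': array([[ 0.00944825, -0.99783314,  0.0651134 ],
       [-0.99995282, -0.00957505, -0.00163565],
       [ 0.00225557, -0.06509487, -0.99787653]])}
{'K': array([[322.02707449,   0.        , 320.5512759 ],
       [  0.        , 322.02707449, 196.91031712],
       [  0.        ,   0.        ,   1.        ]]), 'dist
[... 579 characters left out ...]
: array([ 1.76488016e-04, -8.69761881e-04,  5.41582125e-05, -1.65965037e-03,
       -1.18179002e-05, -9.98975876e-04, -6.75477904e-04]), 'joint_efforts': array([ 5.58450097e-05, -5.11520183e+01, -4.72228986e-02, -2.38390195e+01,
        1.07130301e-02,  4.34158661e-03,  1.23429561e-05]), 'position': array([ 0.17456908, -0.65150112,  0.21877876]), 'tcp_rot': array([[-4.90434565e-04,  9.65935629e-01,  2.58781995e-01],
       [ 1.62558021e-03,  2.58782455e-01, -9.65934262e-01],
       [-9.99998558e-01, -5.30566598e-05, -1.69712170e-03]]), 'wrist_force': array([-0.84343912,  0.36601454, -0.5389924 ]), 'ft_torque': array([ 0.00487667,  0.01795047, -0.00280405]), 'finger_gap': 0.08529582582154581}
```

View pics/scene0.png

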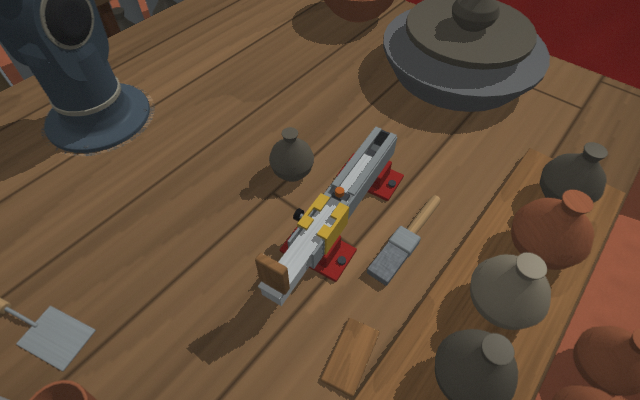

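View pics/top0.png

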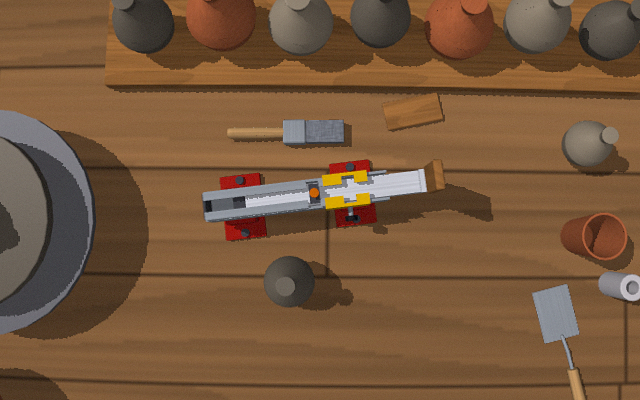

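Scene: button (339,192), end stop (272,272). Top: button (314,192), end stop top about (438,175), channel rear end about (204,206). A pot stands on the -y side at (290,282). I'll enlarge the top picture to read it more precisely.

```bash
cat > h.py <<'E'
from rig import *
import numpy as np, cv2
def ray(n,uv,pose=None):
    c=camera_params(n)
    q=cv2.undistortPoints(np.array([[uv]],float),c["K"],c["dist"])[0,0]
    if n=="wrist":
        T=c["tool_from_camera"]; p,R=pose
        o=p+R@T[:3,3]; Rc=R@T[:3,:3]
    else: o,Rc=c["position"],c["rotation"]
    return o,Rc@np.array([q[0],q[1],1])
def at_z(n,uv,z,pose=None):
    o,d=ray(n,uv,pose); return o+d*(z-o[2])/d[2]
def deproj(n,uv,dep,pose=None):
    o,d=ray(n,uv,pose); return o+d*dep
E
python3 - <<'E'
from h import *
p=cv2.imread("pics/top0.png"); c=p[150:250,195:455]
cv2.imwrite("pics/top_c.png",cv2.resize(c,None,fx=3,fy=3,interpolation=cv2.INTER_CUBIC))
for n,uv,z in (("top",(314,192),.096),("scene",(339,190),.096),("top",(438,163),.14),("scene",(272,263),.14)):
    d=np.load(n+"0.npy"); print(n,uv,at_z(n,uv,z).round(4),deproj(n,uv,d[uv[1],uv[0]]).round(4))
d=np.load("top0.npy")
im=p.astype(int); m=(im[:,:,2]>180)&(im[:,:,1]<130)&(im[:,:,0]<60)
v,u=np.nonzero(m[180:205,300:330]); print(u.mean()+300,v.mean()+180,len(u))
E
```

```text
top (314, 192) [0.5682 0.1048 0.096 ] [0.5682 0.1048 0.0951]
scene (339, 190) [0.5681 0.103  0.096 ] [0.5675 0.1039 0.0947]
top (438, 163) [ 0.6069 -0.0718  0.14  ] [ 0.6069 -0.0717  0.1402]
scene (272, 263) [ 0.5935 -0.0734  0.14  ] [ 0.5922 -0.0723  0.1369]
313.741935483871 192.25806451612902 62
```

View pics/top_c.png

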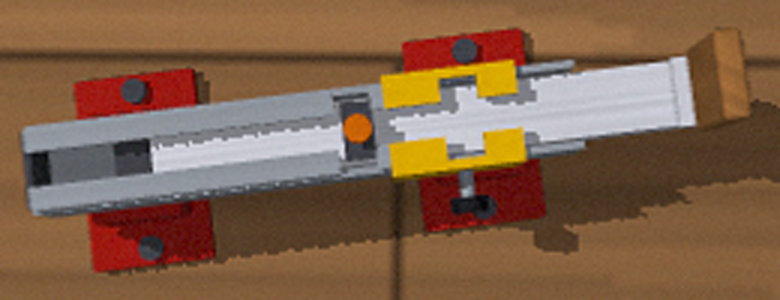

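The enlarged top view shows the button at crop (357,128), the collar from about 385 to 525, and the end stop at about (735,70). I'll fit the axis from depth points on the channel's upper face and on top of the end stop.

```bash
python3 - <<'E'
from h import *
d=np.load("top0.npy"); c=camera_params("top")
v,u=np.mgrid[150:250,195:460]; uv=np.stack([u.ravel(),v.ravel()],1).astype(float)
q=cv2.undistortPoints(uv[:,None],c["K"],c["dist"])[:,0]
P=(np.c_[q,np.ones(len(q))]*d[150:250,195:460].reshape(-1,1))@c["rotation"].T+c["position"]
H=P[(P[:,2]>.134)&(P[:,2]<.146)]
mid,(a,b),ang=cv2.minAreaRect((H[:,:2]*1000).astype(np.float32));print("handle",len(H),mid,a,b,ang)
C=P[(P[:,2]>.082)&(P[:,2]<.0895)&(P[:,1]>.12)]
r=cv2.minAreaRect((C[:,:2]*1000).astype(np.float32));print("chan",len(C),r,C[:,2].mean(),cv2.boxPoints(r))
b=np.array([.5682,.1045]); h=np.array(mid)/1000; e=h-b; print("btn-handle",np.linalg.norm(e),np.degrees(np.arctan2(e[1],e[0])))
E
```

```text
handle 321 (591.4815063476562, -72.10436248779297) 44.365966796875 14.34351634979248 8.166790008544922
chan 1839 ((555.4796752929688, 197.8245849609375), (46.2058219909668, 161.06988525390625), 7.465397357940674) 0.08630302820286126 [[522.1089  274.67517]
 [543.03625 114.9706 ]
 [588.85046 120.974  ]
 [567.9231  280.6786 ]]
btn-handle 0.17813233672619838 -82.4900820487454
```

Axis direction is -82.5°, from two agreeing fits (channel edge and end stop). The button is near (0.568, 0.1055), 178 mm from the handle against a nominal 180. Next I'll hover over the button with the fingers shut and take a wrist picture.

```bash
cat >> h.py <<'E'
a=np.radians(-82.5); ux=np.array([np.cos(a),np.sin(a),0]); uy=np.array([-ux[1],ux[0],0])
B=np.array([.568,.1055,0.]); H=np.array([.5915,-.0721,0.])
dn=np.array([0,0,-1.])
def R_z(z): return np.c_[dn,np.cross(z,dn),z]   # tool z (jaw direction) along z
def best(p,cands):
    q0=sense()["joint_pos"]; r=[]
    for R in cands:
        q=inverse_kinematics(p,R)
        if q is not None: r.append((np.abs(np.array(q)-q0).max(),R,q))
    return min(r,key=lambda t:t[0])
E
python3 - <<'E'
from h import *
p=B+ux*.003+[0,0,.096+.025+.04]
m,R,q=best(p,[R_z(uy),R_z(-uy)]); print(m,q,R.round(2))
m2,R2,q2=best(H+[0,0,.2],[R_z(ux),R_z(-ux)]); print(m2,q2,R2.round(2))
command_gripper(0.0,30)
s=sense(); move_l(s["position"]+[0,0,.06],feed=.2)
movep(p,R)
s=sense();print(s["time_s"],s["position"],p,s["finger_gap"],s["wrist_force"])
pic,d=camera("wrist");cv2.imwrite("pics/w1.png",pic[:,:,::-1]);np.savez("w1.npz",d=d,p=s["position"],R=s["tcp_rot"])
E
```

```text
0.9478355261382572 [ 0.46648543  0.56575051 -0.99638161  1.79454935  0.53547112  1.08001458
 -0.59198731] [[ 0.   -0.13  0.99]
 [ 0.    0.99  0.13]
 [-1.    0.    0.  ]]
1.4590747220960256 [ 0.69552227  0.50618606 -0.89321977  1.71472681  0.43077592  1.13044511
  1.37675402] [[ 0.   -0.99 -0.13]
 [ 0.   -0.13  0.99]
 [-1.   -0.   -0.  ]]
4.3333 [0.56871856 0.10145971 0.16087315] [0.56839158 0.10252567 0.161     ] -0.0003231979533122734 [ 0.2747163   0.22200641 -0.23945355]
```

View pics/w1.png

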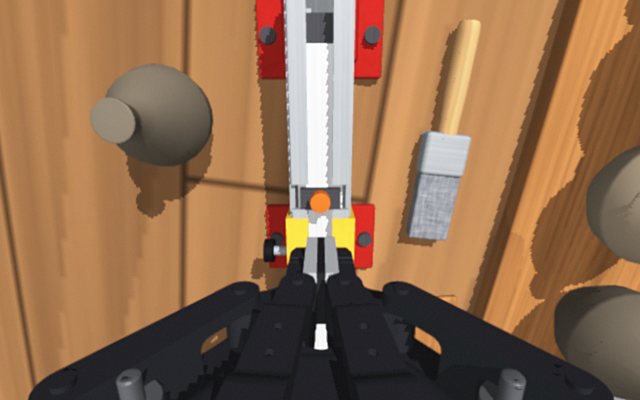

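The wrist view shows the button at (320,202) and the fingertips at about (320,240), nearly aligned with the channel. I'll enlarge it and compute the position.

```bash
python3 - <<'E'
from h import *
z=np.load("w1.npz"); pose=(z["p"],z["R"])
p=cv2.imread("pics/w1.png"); cv2.imwrite("pics/w1c.png",cv2.resize(p[170:290,260:380],None,fx=5,fy=5,interpolation=cv2.INTER_CUBIC))
im=p.astype(int); m=(im[:,:,2]>170)&(im[:,:,1]<150)&(im[:,:,0]<80)
v,u=np.nonzero(m[185:220,305:335]); u0,v0=u.mean()+305,v.mean()+185; print(u0,v0,len(u),u.min()+305,u.max()+305,v.min()+185,v.max()+185)
b=at_z("wrist",(u0,v0),.095,pose); print(b, z["d"][int(v0),int(u0)], deproj("wrist",(u0,v0),z["d"][int(v0),int(u0)],pose), (b-B)@ux,(b-B)@uy)
# tip: project
E
```

```text
319.96 201.36285714285714 350 310 330 191 212
[0.567793   0.10530987 0.095     ] 0.22906479 [0.56773316 0.10580599 0.09665032] 0.0001614804482325972 -0.00023004848477324813
```

View pics/w1c.png

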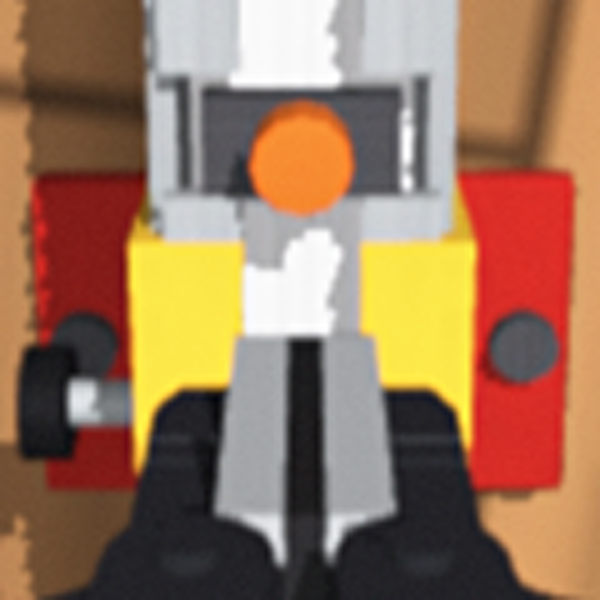

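```bash
python3 - <<'E'
from h import *
s=sense(); R=R_z(uy) if s["tcp_rot"][:,2]@uy>0 else R_z(-uy)
p=B+ux*.004
move_l(p+[0,0,.127],R,feed=.1); 
s0=sense(); print(s0["position"],s0["wrist_force"])
r=move_l(p+[0,0,.1125],R,feed=.015,until_force=8.)
s=sense(); print(r,s["time_s"],s["position"],s["position"][2]-.025,s["wrist_force"]-s0["wrist_force"])
sleep(.3); s=sense(); print(s["position"][2]-.025,s["wrist_force"]-s0["wrist_force"])
pic,d=camera("wrist");cv2.imwrite("pics/w2.png",pic[:,:,::-1]);
pic,d=camera("top");cv2.imwrite("pics/top2.png",pic[:,:,::-1]);np.save("top2.npy",d)
c=camera_params("top")
v,u=np.mgrid[130:250,400:500]; uv=np.stack([u.ravel(),v.ravel()],1).astype(float)
q=cv2.undistortPoints(uv[:,None],c["K"],c["dist"])[:,0]
P=(np.c_[q,np.ones(len(q))]*d[130:250,400:500].reshape(-1,1))@c["rotation"].T+c["position"]
Q=P[(P[:,2]>.134)&(P[:,2]<.146)]
mid,_,_=cv2.minAreaRect((Q[:,:2]*1000).astype(np.float32)); e=np.array([*mid,0])/1000-H; print("handle moved",len(Q),e@ux,e@uy,_)
E
```

```text
[0.56812882 0.10153321 0.1261991 ] [ 0.48099929  0.48143561 -0.61589242]
False 5.9917 [0.56858631 0.10156281 0.11259147] 0.08759147444184132 [-0.31181034 -0.95409451  0.52954279]
0.08754490297765483 [-0.70001686 -0.64827848  0.49386411]
handle moved 138 0.00027227304611345633 0.0097484834217082 8.285931587219238
```

```bash
python3 - <<'E'
import cv2,numpy as np
a=cv2.imread("pics/w2.png"); b=cv2.imread("pics/top2.png")
x=cv2.resize(a[150:290,250:390],(560,560),interpolation=cv2.INTER_CUBIC); y=cv2.resize(b[140:240,195:455],(780,300))[:, :]
cv2.imwrite("pics/c2.png",x)
E
```

```text
(no output)
```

View pics/c2.png

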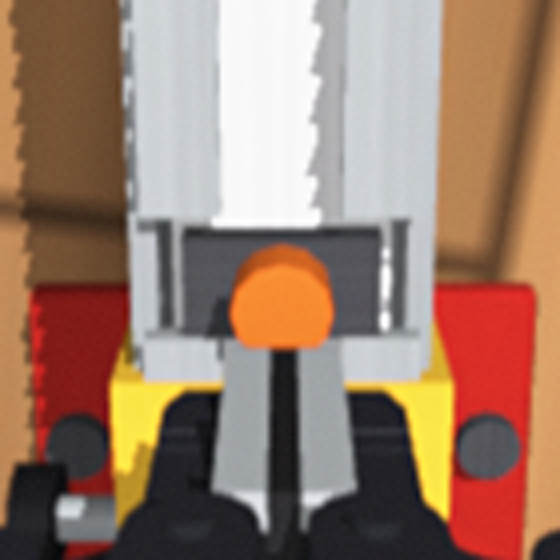

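The fingertip edge is at crop (283,350) and shows in front of the button, with no contact felt. I'll use the wrist depth to find where the tip really is in the tool frame.

```bash
python3 - <<'E'
from h import *
z=np.load("w1.npz"); d=z["d"]; I=(np.zeros(3),np.eye(3))
for v in (239,241,244,248,252,256,262,270,280):
    print(v,[ (float(d[v,u]).__round__(4),(deproj("wrist",(u,v),d[v,u],I)*1000).round(1).tolist()) for u in (312,321,331)])
s=sense();print(s["time_s"],s["finger_gap"],s["tcp_rot"].round(3).tolist(),s["joint_pos"])
E
```

```text
239 [(0.1459, [-20.1, 12.1, -3.8]), (0.1471, [-19.0, 11.7, 0.3]), (0.1459, [-20.1, 12.1, 4.8])]
241 [(0.1435, [-22.5, 12.2, -3.7]), (0.1451, [-21.1, 11.6, 0.3]), (0.1436, [-22.4, 12.2, 4.7])]
244 [(0.1416, [-24.7, 11.7, -3.7]), (0.1403, [-25.9, 12.3, 0.3]), (0.1405, [-25.7, 12.2, 4.6])]
248 [(0.1363, [-30.1, 12.3, -3.5]), (0.1376, [-28.9, 11.8, 0.3]), (0.1374, [-29.0, 11.9, 4.5])]
252 [(0.1342, [-32.4, 11.6, -3.5]), (0.1336, [-33.0, 11.9, 0.3]), (0.1322, [-34.2, 12.5, 4.4])]
256 [(0.1302, [-36.5, 11.8, -3.4]), (0.1295, [-37.2, 12.2, 0.3]), (0.1301, [-36.6, 11.9, 4.3])]
262 [(0.1242, [-42.6, 12.3, -3.2]), (0.1252, [-41.7, 11.8, 0.3]), (0.1247, [-42.2, 12.1, 4.1])]
270 [(0.1185, [-48.6, 12.2, -3.1]), (0.1183, [-48.7, 12.2, 0.3]), (0.1185, [-48.6, 12.2, 3.9])]
280 [(0.1097, [-57.4, 13.2, -2.8]), (0.1175, [-50.5, 9.1, 0.3]), (0.1095, [-57.6, 13.3, 3.7])]
6.3917 0.00018798488772976498 [[0.0, -0.131, 0.991], [0.0, 0.991, 0.131], [-1.0, 0.0, 0.0]] [ 0.47585297  0.65431154 -1.02571049  1.83623674  0.65119172  1.03249148
 -0.68396244]
```

The depth puts the real fingertip face at about -18 mm in the tool frame, not the stated +25. The same calibration places the button to within 0.3 mm of the top camera's fix, so the wrist camera is sound. The missing contact agrees, so the tip is probably still about 35 mm above the button. I'll go on down under force guard and let contact settle the offset.

```bash
cat >> h.py <<'E'
def handle():
    pic,d=camera("top"); c=camera_params("top")
    v,u=np.mgrid[130:250,400:520]; uv=np.stack([u.ravel(),v.ravel()],1).astype(float)
    q=cv2.undistortPoints(uv[:,None],c["K"],c["dist"])[:,0]
    P=(np.c_[q,np.ones(len(q))]*d[130:250,400:520].reshape(-1,1))@c["rotation"].T+c["position"]
    Q=P[(P[:,2]>.134)&(P[:,2]<.146)]
    x,y=(Q-H)@ux,(Q-H)@uy
    return pic,len(Q),np.percentile(x,[2,50,98]),np.percentile(y,[2,98])
E
python3 - <<'E'
from h import *
R=R_z(uy); p=B+ux*.004
s0=sense()
r=move_l(p+[0,0,.096],R,feed=.06,until_force=5.)
s=sense(); print(r,s["time_s"],s["position"][2],s["wrist_force"]-s0["wrist_force"])
if not r:
    r=move_l(p+[0,0,.0695],R,feed=.015,until_force=8.)
    s=sense(); print(r,s["time_s"],s["position"],s["wrist_force"]-s0["wrist_force"])
    sleep(.2); s=sense(); print(s["position"],s["wrist_force"]-s0["wrist_force"])
pic,n,x,y=handle(); print(n,x,y)
pic,d=camera("wrist");cv2.imwrite("pics/w3.png",cv2.resize(pic[150:290,250:390,::-1],(560,560),interpolation=cv2.INTER_CUBIC));np.savez("w3.npz",d=d)
E
```

```text
False 6.8167 0.09538327665953324 [-0.73018823  0.98186206 -0.11371605]
True 8.0 [0.56948645 0.1009754  0.07793543] [-0.10057986 -2.27822849  5.09633189]
[0.56961821 0.10063729 0.07793926] [-0.91215352 -1.20412486  6.40459291]
292 [0.00568379 0.01225873 0.01941824] [-0.01921275  0.02057142]
```

View pics/w3.png

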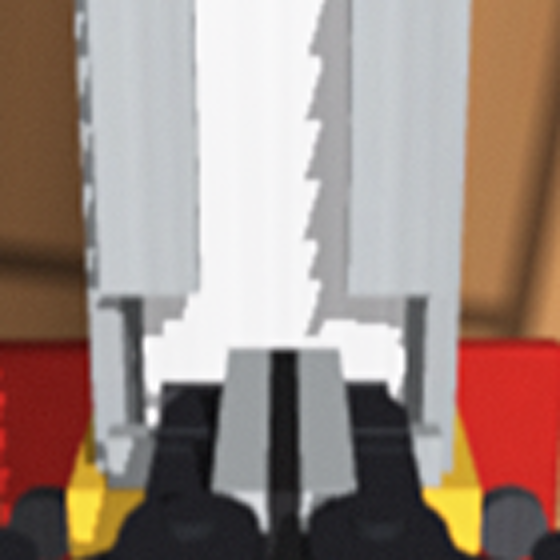

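The kick worked: the handle moved about 12.5 mm with 6 N on the button. Contact at the button's stop (tip at 89.5 mm, TCP at 77.9 mm) puts the real tip about 12 mm behind the TCP, so I'll use that from here. Next is the grasp of the end stop.

```bash
python3 - <<'E'
from h import *
s=sense(); move_l(s["position"]+[0,0,.11],feed=.2)
command_gripper(.05,40)
g=H+ux*.0125
m,R,q=best(g+[0,0,.17],[R_z(ux),R_z(-ux)]); print(m,R.round(2).tolist())
movep(g+[0,0,.17],R)
pic,n,x,y=handle(); print("handle",n,x,y)
s=sense();print(s["time_s"],s["position"],(s["position"]-H)@ux,(s["position"]-H)@uy,s["finger_gap"])
pic,d=camera("wrist");cv2.imwrite("pics/w4.png",pic[:,:,::-1]);np.savez("w4.npz",d=d,p=s["position"],R=s["tcp_rot"])
E
```

```text
1.0687713264234602 [[0.0, 0.99, 0.13], [0.0, 0.13, -0.99], [-1.0, 0.0, 0.0]]
handle 129 [0.00586511 0.01144184 0.01933283] [-0.02160969 -0.00436637]
10.5833 [ 0.59316438 -0.08268794  0.1701221 ] 0.010714604771310188 0.00026814094580204263 0.049990899727595337
```

View pics/w4.png

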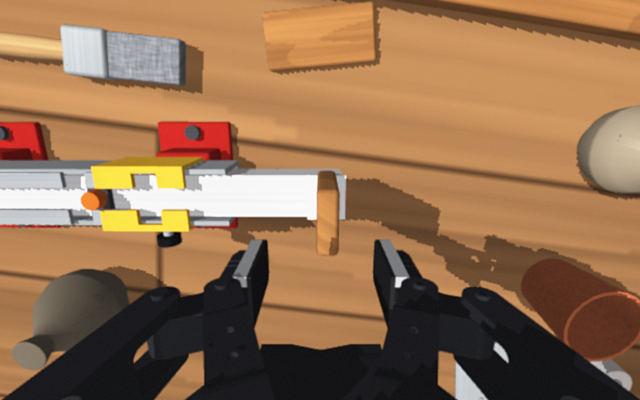

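The end stop, at (327,212), is centred between the open fingers at x 258 and 385. The button at (93,200) is short of the collar, as expected. I'll go down and grip.

```bash
python3 - <<'E'
from h import *
R=R_z(-ux); g=H+ux*.0126
s0=sense()
r=move_l(g+[0,0,.09],R,feed=.08,until_force=6.)
s=sense();print(r,s["time_s"],s["position"],s["wrist_force"]-s0["wrist_force"])
if not r:
    command_gripper(.0,30)
    s=sense();print(s["time_s"],s["finger_gap"],(s["position"]-g)@ux,s["wrist_force"],s["wrist_force"]@ux)
    pic,d=camera("scene");cv2.imwrite("pics/s5.png",cv2.resize(pic[150:350,170:430,::-1],(780,600),interpolation=cv2.INTER_CUBIC))
E
```

```text
False 13.925 [ 0.59318577 -0.08458909  0.09009095] [ 0.65223284 -1.00627214 -0.24583479]
14.3333 0.013215489555199082 0.0011007621908125094 [ 0.20242295 -3.09208782  3.05339158] 3.0920560786846125
```

View pics/s5.png

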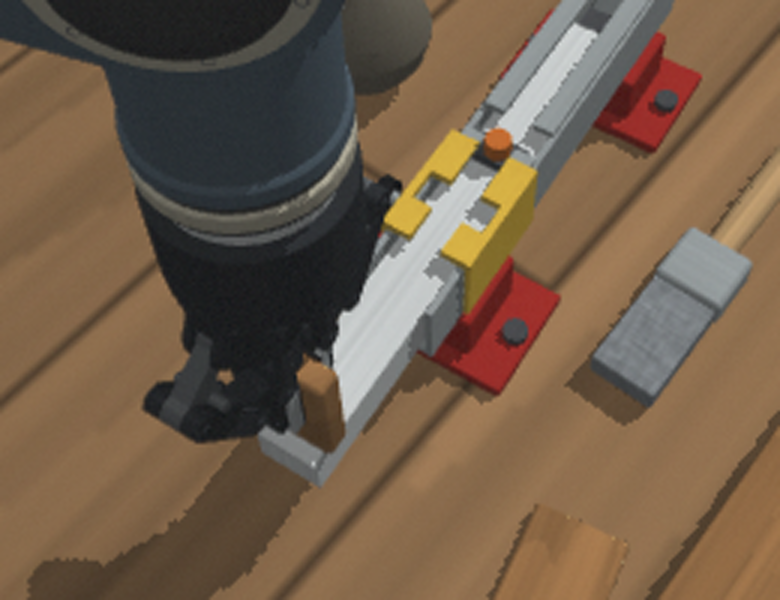

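The end stop is gripped between the fingers (gap 13.2 mm for a 14 mm plate), with the button at crop (497,143), at the collar's rear edge. I'll draw slowly, stopping on force.

```bash
python3 - <<'E'
from h import *
R=R_z(-ux); s0=sense(); p0=s0["position"]; x0=(p0-H)@ux
t=p0+ux*(.078-x0)
for k in range(3):
    r=move_l(t,R,feed=.015,until_force=8.)
    s=sense(); print(r,s["time_s"],"x",(s["position"]-H)@ux,"dF",(s["wrist_force"]-s0["wrist_force"])@ux,s["wrist_force"].round(1),s["finger_gap"])
    if not r or (s["position"]-H)@ux>.046: break
sleep(.2)
s=sense();print((s["position"]-H)@ux,s["wrist_force"].round(2),s["wrist_force"]@ux)
E
```

```text
True 17.1083 x 0.05761095900991568 dF -5.21072336936129 [0.6 0.5 2.8] 0.013514638664936768
0.05727759083168298 [ 1.94 -1.58  1.61] 1.820879552786224
```

It stopped at x = 57.6 mm. I'll test whether this is really the lock by pulling again, lightly.

```bash
python3 - <<'E'
from h import *
R=R_z(-ux); s0=sense(); p0=s0["position"]; x0=(p0-H)@ux
r=move_l(p0+ux*.008,R,feed=.012,until_force=9.)
s=sense(); print(r,s["time_s"],"x",(s["position"]-H)@ux,"d",(s["position"]-p0)@ux,"F",s["wrist_force"]@ux,s0["wrist_force"]@ux)
pic,d=camera("scene");cv2.imwrite("pics/s6.png",cv2.resize(pic[150:350,170:430,::-1],(780,600),interpolation=cv2.INTER_CUBIC))
E
```

```text
True 17.8 x 0.05757736007789544 d 0.00029976924621246087 F -1.4058739415032877 1.820879552786224
```

View pics/s6.png

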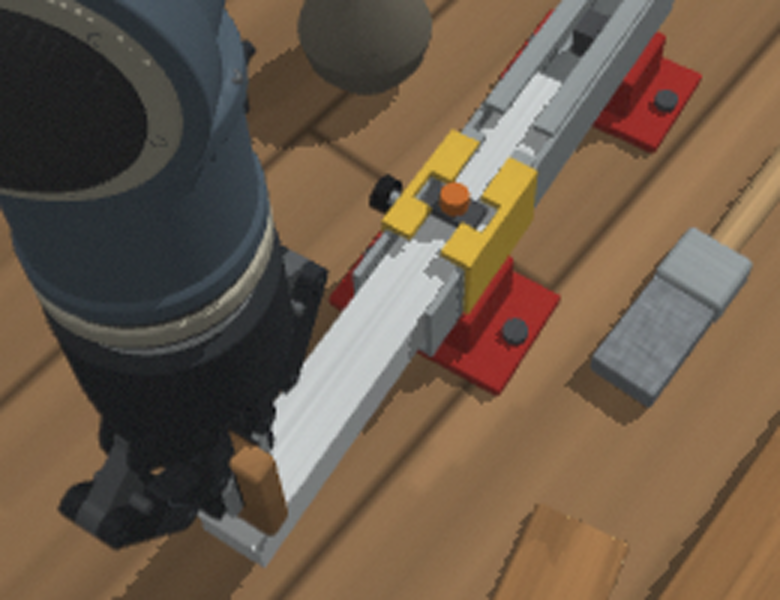

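The button stands in the collar's cut-out at crop (455,198), and a 9 N pull moved the tube only 0.3 mm. Now the gentle push back.

```bash
python3 - <<'E'
from h import *
R=R_z(-ux); p0=sense()["position"]
for f in (9.,9.):
    s0=sense()
    r=move_l(s0["position"]-ux*.007,R,feed=.012,until_force=f)
    s=sense(); print(r,s["time_s"],"d",(s["position"]-p0)@ux,"F",s["wrist_force"]@ux,"from",s0["wrist_force"]@ux,s["finger_gap"])
    sleep(.15); s=sense(); print("settled d",(s["position"]-p0)@ux,"F",s["wrist_force"]@ux)
E
```

```text
True 18.3917 d -0.0034142884921646364 F 1.6057510184916906 from -1.1611656925114173 0.01343424628622957
settled d -0.0034020607540288243 F 0.23698324475424706
True 18.9583 d -0.0033179996445868894 F 2.7710577561769396 from 0.23698324475424706 0.01378129109674615
settled d -0.0033482458195624714 F 0.9261366842204323
```

The tube came back 3.4 mm, exactly the 2 × 1.7 mm of play, and stopped dead twice. The force relaxes after each stop, so I'll build a short sustained push in small steps, capped at 8 N, before letting go.

```bash
python3 - <<'E'
from h import *
R=R_z(-ux); p0=sense()["position"]
for k in range(1,9):
    r=move_l(p0-ux*.0004*k,R,feed=.01,until_force=8.); sleep(.1)
    s=sense(); F=s["wrist_force"]@ux; print(k,r,"d",round((s["position"]-p0)@ux*1000,2),"F",round(F,2),s["wrist_force"].round(1))
    if F>6 or r: break
sleep(.3); s=sense(); print("held",s["time_s"],s["wrist_force"]@ux)
# relax, let go
move_l(s["position"],R,feed=.02)
command_gripper(.04); s=sense()
move_l(s["position"]+[0,0,.12],feed=.15)
move_l(sense()["position"]+ux*.08,feed=.2)
s=sense(); print(s["time_s"],s["finger_gap"],s["wrist_force"])
pic,n,x,y=handle(); print(n,x,y)
pic,d=camera("scene");np.save("s7.npy",d);cv2.imwrite("pics/s7f.png",pic[:,:,::-1])
E
```

```text
1 False d -0.07 F 2.42 [-0.3 -2.5  3.7]
2 False d -0.15 F 3.41 [ 1.2 -3.3  4.2]
3 False d -0.23 F 4.84 [ 0.3 -4.8  4.8]
4 False d -0.26 F 6.07 [ 0.8 -6.   4. ]
held 20.8083 5.433573027342014
22.9333 0.040154559715695065 [-0.08562672  0.29816569  0.22429512]
325 [0.04557345 0.05121061 0.05934239] [-0.02124863  0.02082722]
```

View pics/s7f.png

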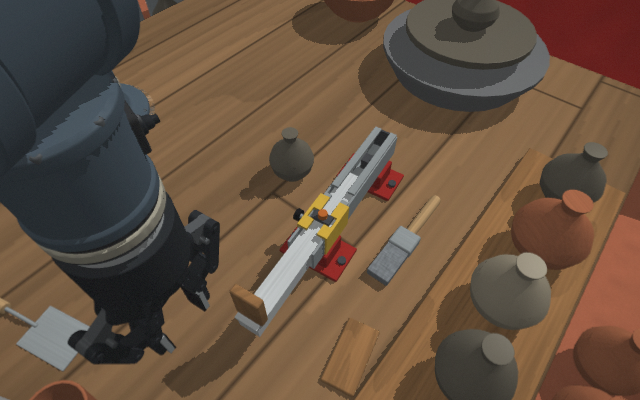

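The robot is clear, the end stop is at (248,304), the button stands in the collar at (321,213), and the pots and tools are unmoved. I'll check the button's height and hand in.

```bash
python3 - <<'E'
from h import *
d=np.load("s7.npy"); P=[deproj("scene",(u,v),d[v,u]) for u in (319,321,323) for v in (210,211,212,213)]
m=np.median(P,0); print(m,(m-B)@ux,(m-B)@uy,max(p[2] for p in P)); finish_job()
E
```

```text
[0.57217588 0.05284941 0.09503943] 0.05274522092396817 -0.002732130770047545 0.6062736500713506
the job is handed in; nothing more can be done
```

The outrigger is lengthened and locked in the collar, and I handed the job in at about 23 s. `finish_job` gives no verdict, so success rests on the checks below.

- **Press:** I pressed the button down to its stop; the wrist read about 6 N. The kicker moved the tube about 12.5 mm by itself.
- **Draw:** I drew the tube by the end stop until it stopped dead. A second pull, with a 9 N stop, moved it only 0.3 mm, so the lock holds that way.
- **Push back:** The tube came back 3.4 mm, which is the full play, and stopped. It then held a steady push of about 5.5 to 6 N, and I let go and moved clear.
- **Final checks:**
  - The tube is out about 52.5 mm, measured two ways: 52.4 mm at the handle and 52.7 mm at the button.
  - The button top measured 95 mm above the bench, against 96 mm when fully up, about 1 mm low and within camera accuracy. One of the depth readings was invalid, and I used the median.
  - In the last picture the pots and tools are where they were.

**Disagreements:**
- **Fingertip position:** The fingertips are about 12 mm behind the TCP, not 25 mm ahead as stated. My first press therefore stopped short in the air without touching anything. I worked out the real offset from the wrist depth and from contact, and used it from then on.
- **Force readings:** After each force-triggered stop in the draw and push tests, the wrist force fell to 1 to 3 N. I relied on the distances moved and on the sustained push instead.

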